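# Find the concealed catch and release the battery tray

### The arm

A 6-joint arm with a two-finger parallel gripper is mounted at the origin on the work surface. World frame = base frame: x ahead of the robot, y to its left, z up, the work surface at z = 0. Lengths are in m, angles in rad, forces in N, time in s.
With the tool pointing down it reaches from about 0.3 to 0.875 m from the base axis. Payload 6.4 kg.
Tool frame: the origin (TCP) lies at the very end of the fingers, on their centre line; the grasp point (between the pads) lies 19 mm behind it (ctrl.tcp_to_grasp is the distance from the TCP to the grasp point, in m); z points along the fingers, y is the direction in which the jaws open and shut (so a half turn about z gives the same grasp; the last joint's range is limited). The gripper opens to 85 mm and grips with 20 to 120 N. Pads are 22 mm wide; open, the fingers measure 114 mm over their backs; the gripper's body (76 mm by 85 mm) begins 54 mm behind the grasp point. The pads swing forward as they close: fully open they stand 13 mm farther back than shut.
Start: joints at [-1.465, 0.181, 1.607, -0, 1.354, -0.206], TCP at [0.176, -0.547, 0.203] pointing down, gripper open.
Joint ranges: [-2.99, 2.99], [-0.89, 2.07], [0.3, 2.58], [-1.14, 4.28], [0, 2.63], [-3.12, 3.12]. Speed limits (rad/s): [2.57, 2.57, 3.01, 3.14, 3.14, 3.14].

### API

Orientations are given as a unit quaternion [w, x, y, z].
In Python, from bench import ctrl gives the robot as it stands. The module is installed in compiled form; this text tells all that it offers.
- The arm moves only by the tool drive_tool, never from a script. Its argument "deltas" is a list of rows, each an object with "slide": the shift along the tool's x, y, z as a fraction of full scale, a list of three; "delta_rot": the turn, a rotation vector about the tool's x, y, z as a fraction of full scale, a list of three; "hand": the opening, from 0 (shut) to 1 (fully open). In form: [{"slide": [tx, ty, tz], "delta_rot": [wx, wy, wz], "hand": hand}, ...]. A call has exactly 5 rows; each row shifts and turns the commanded pose from where the row before left it, along the tool's axes as they then stand; what a row does not reach is not made up. Full scale, the value 1, is 50 mm for a shift and 180 degrees for a turn. A row lasts 1/8 s, in which the tool goes at most 62.5 mm and 10.7 degrees, less where a joint would pass 70% of its speed; a pose out of reach is approached as far as the arm can. A call with a number of a shift or a turn outside -1 to 1 is refused whole. A call with a gripper value outside its range is refused whole. The fingers move at their own pace and stop on an object; the grip force is fixed at half the most. Time passes only in rows, so rows that do not move let the fingers close, or fill a call up. It gives the time, the measured TCP pose, the force and the opening at its end, in the units of the state.
- ctrl.get_obs(): the state, without advancing time (a new reading comes with each control period).
- ctrl.camera(name): name is "side" or "top" or "wrist"; returns a dict with "frame" (420x560x3 uint8, red, green, blue), "mtx" (3x3 intrinsics, pixels), "R" (3x3) and "t" (3): a world point X has camera coordinates R X + t. Camera axes: x right, y down, z forward; pixel columns grow to the right and rows downward; lengths in m; the calibration is good to about 2 mm. The wrist camera is an equidistant fisheye: a pixel r from the principal point sees the ray r / f radians off the axis. A picture is of the moment at which its call begins. There is no depth.
- ctrl.hand_in(): hands the job in, once; it reports no verdict.
The state is a dict: "time_s": time; "q": joint angles; "dq": joint speeds; "joint_efforts": joint torques, N m; "eef_pos": TCP position; "eef_rot": TCP orientation; "wrist_force": force on the tool from outside, world axes, zero at the start; "torque": the same for the moment, N m; "opening": opening from 0.0 (shut) to 1.0 (fully open).
Only numpy, scipy, OpenCV 4.12 (cv2) and the standard library are available. Lean on these libraries where they do the work, as an engineer would, in place of code of your own. Each camera call takes 0.05 s, during which the arm holds its last target.

### The job

One of the four identical grey discs set in the lid of the grey enclosure is the concealed push catch of its battery tray; the other three are fixed blanking plugs and look just the same. Feel over the discs with the fingertips, without bearing down hard, and press in the one that gives until the blue battery tray springs out of the far side; then take the hand away so that the catch comes back up. Nothing is to be picked up, and the tape, tools and other things around the enclosure stay where they are.

Things in the scene. Friction and masses are not known exactly. Their poses are not given: they have to be found in the camera images.
- enclosure: grey sheet-metal enclosure lying on the table and fixed to it, 240 mm (its x) by 330 mm (its y) by 90 mm high; origin at the centre of its underside, z up, +x towards the face from which the battery tray comes out (away from the robot, give or take 0.35 rad). Its flat lid is its top face, 90 mm above the origin
- disc_row (a point): middle of the row of four discs, on the level of the lid's top face, 55 mm from the enclosure's centre towards its -x; axes as the enclosure's. The disc centres lie on its y axis at -114, -38, +38 and +114 mm. Each disc is round, 59 mm across, in a 61 mm round hole, its face 2 mm below the lid; all four look alike. Three are rigid. Which one is the catch differs from run to run
- catch (a joint): how far the catch disc is pressed in (m): 0 at rest, 0.009 when fully in. It moves straight down; it gives from about 2 N and needs about 5 N when fully in, lets the tray go at about 0.006, and springs back up when let go
- tray (a joint): how far the blue battery tray has come out (m): 0 to 0.001 shut (held by the catch), 0.06 fully out. It is spring-driven along the enclosure's +x and comes out by itself within a second once the catch is pressed in; it has no handle
- tape: roll of black tape lying loose on the enclosure's lid, behind the discs; 68 mm across, 19 mm high, origin at the centre of its underside; leave it alone
- cap: red plastic cone-shaped cap, 60 mm across the foot, 60 mm high, on the table to the +y side of the enclosure, origin at the centre of its underside; leave alone
- carton: small cardboard carton 90 x 60 x 50 mm high on the table to the +y side of the enclosure, origin at the centre of its underside; leave alone
- driver: screwdriver lying on the table to the -y side of the enclosure; leave alone
- meter: yellow hand-held meter lying flat, 140 x 75 mm, 36 mm high, on the table to the -y side of the enclosure; origin at the centre of its underside; leave alone
- jug: white plastic bottle with a red cap, 90 mm across, 200 mm high, standing at the robot's left; origin at the centre of its underside; leave alone
- fittings: blue divided tray, 140 x 100 x 50 mm high, on the table at the right, nearer the robot; origin at the centre of its underside; leave alone

How it is judged:
By the outcome, as a careful person would: the job done as asked, in the order asked, and still so for the second after the job is handed in, with the robot touching nothing.
It also fails if it takes over 45 s, if anything falls off the work surface, if the arm or the gripper's body presses on something with over 40 N, if the wrist force passes 120 N, or if a joint passes its speed limit or range.

## Working session

There is one attempt and no reset: what is moved stays moved. The work goes in short steps, Python scripts to look and compute and a tool call to move; the robot and the scene stay as the last step left them, time stands still between calls to the robot, and variables do not carry over. Pictures are saved under pics/ and viewed, and the job is handed in when it is done.

Besides the shell and the picture viewer there is one more tool, called in YAML: its name, and indented under it one key for each argument. drive_tool: Moves the arm, as the interface text tells. Its arguments: {"type":"object","properties":{"deltas":{"type":"array","items":{"type":"object","properties":{"slide":{"type":"array","items":{"type":"number"}},"delta_rot":{"type":"array","items":{"type":"number"}},"hand":{"type":"number"}}}}},"required":["deltas"]}

```bash
mkdir -p pics
python3 - <<'E'
from bench import ctrl
import cv2,pickle
d={}
for n in ["side","top","wrist"]:
    c=ctrl.camera(n); d[n]=c
    cv2.imwrite(f"pics/{n}0.png",c["frame"][:,:,::-1])
pickle.dump(d,open("c0.pkl","wb"))
o=ctrl.get_obs(); print({k:o[k] for k in o if k not in("dq","joint_efforts")})
E
```

```text
{'time_s': 0.15, 'q': array([-1.46531215e+00,  1.81399684e-01,  1.60773397e+00,  8.48276919e-07,
        1.35383012e+00, -2.06314401e-01]), 'eef_pos': array([ 0.17635392, -0.54681484,  0.2023961 ]), 'eef_rot': array([-6.84670697e-04,  9.87872081e-01,  1.55268417e-01,  3.49616832e-05]), 'wrist_force': array([ 0.12635312, -0.41056594,  0.21042328]), 'torque': array([ 0.04352412, -0.01804346,  0.00365275]), 'opening': 0.99549964987833}
```

View pics/top0.png

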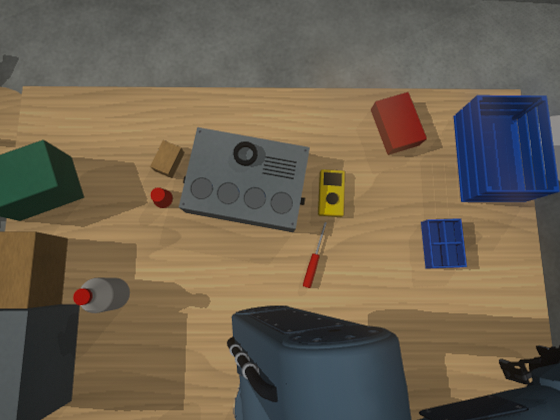

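View pics/side0.png

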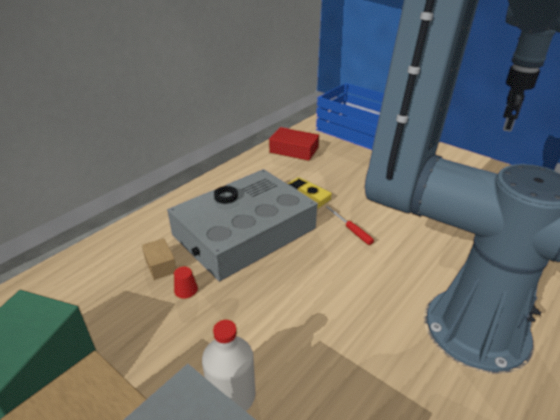

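View pics/wrist0.png

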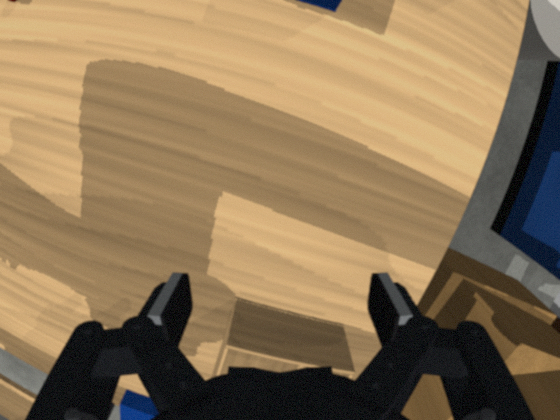

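Top view: the four discs are near pixels (202,188), (228,193), (255,198) and (282,203), the tape is at (246,153), and the tray side faces up in the image. The side view shows the same row. Next I'll cast the disc pixels onto the z = 0.088 plane.

```bash
cat > h.py <<'E'
import numpy as np,cv2
def ray(c,px,z):
    K,R,t=c["mtx"],c["R"],np.array(c["t"]).ravel()
    d=R.T@np.linalg.inv(K)@np.array([px[0],px[1],1.]); o=-R.T@t
    return o+d*(z-o[2])/d[2]
E
python3 - <<'E'
import pickle,numpy as np,cv2
from h import *
d=pickle.load(open("c0.pkl","rb"))
for n,box in (("top",(175,120,315,235)),("side",(160,165,325,275))):
    c=d[n]; x0,y0,x1,y1=box
    crop=c["frame"][y0:y1,x0:x1]
    g=cv2.cvtColor(crop,cv2.COLOR_RGB2GRAY); g=cv2.resize(g,None,fx=4,fy=4,interpolation=cv2.INTER_CUBIC)
    cv2.imwrite(f"pics/{n}_crop.png",cv2.resize(crop,None,fx=4,fy=4,interpolation=cv2.INTER_CUBIC)[:,:,::-1])
    th=cv2.adaptiveThreshold(cv2.GaussianBlur(g,(5,5),0),255,cv2.ADAPTIVE_THRESH_MEAN_C,cv2.THRESH_BINARY_INV,41,3)
    cs,h=cv2.findContours(th,cv2.RETR_LIST,cv2.CHAIN_APPROX_NONE)
    for q in cs:
        a=cv2.contourArea(q)
        if 2500<a<14000:
            (u,v),ax,an=cv2.fitEllipse(q)
            if max(ax)>160:continue
            px=((u+.5)/4-.5+x0,(v+.5)/4-.5+y0)
            print(n,np.round(px,1),int(a),np.round(ax,0),np.round(a/(np.pi*ax[0]*ax[1]/4),2),np.round(ray(c,px,.088),4))
E
```

```text
top [280.8 202.5] 4168 [72. 74.] 1.0 [ 0.5582 -0.0153  0.088 ]
top [281.1 202.4] 6412 [90. 91.] 1.0 [ 0.5583 -0.016   0.088 ]
top [254.2 197.6] 4318 [74. 75.] 1.0 [0.5721 0.0593 0.088 ]
top [254.3 197.5] 6438 [90. 91.] 1.0 [0.5723 0.0589 0.088 ]
top [227.7 192.9] 4357 [73. 76.] 1.0 [0.5856 0.1335 0.088 ]
top [227.7 192.7] 6482 [90. 92.] 1.0 [0.586  0.1336 0.088 ]
top [201.1 187.9] 4303 [72. 76.] 1.0 [0.5997 0.2084 0.088 ]
top [201.1 187.9] 6415 [89. 92.] 1.0 [0.6    0.2084 0.088 ]
top [245.  153.4] 2609 [54. 62.] 1.0 [0.7013 0.0864 0.088 ]
top [245.  153.2] 7462 [96. 99.] 1.0 [0.7017 0.0865 0.088 ]
side [218.  233.2] 4763 [ 59. 104.] 0.99 [0.6005 0.207  0.088 ]
side [242.8 221.1] 4272 [ 54. 102.] 0.99 [0.5868 0.1316 0.088 ]
side [265.8 210. ] 3775 [50. 98.] 0.99 [0.5727 0.057  0.088 ]
side [287.4 199.6] 3385 [45. 96.] 0.99 [ 0.5586 -0.0182  0.088 ]
side [225.6 194.3] 5745 [ 72. 102.] 1.0 [0.7089 0.0729 0.088 ]
side [258.7 187.4] 4247 [ 50. 145.] 0.74 [ 0.6607 -0.0127  0.088 ]
```

```bash
ls pics
```

```text
side0.png
side_crop.png
top0.png
top_crop.png
wrist0.png
```

Both views agree within about 2 mm. The spacing is 76 mm and yaw is about -0.18 rad, which matches the spec. From -y to +y the discs are A(0.5585,-0.0165), B(0.572,0.058), C(0.586,0.1325) and D(0.600,0.2075). I'll travel to A at height with the fingers shut.

drive_tool:
  deltas:
    - {"slide": [0.7, -0.52, 0], "delta_rot": [0, 0, 0], "hand": 0}
    - {"slide": [0.7, -0.52, 0], "delta_rot": [0, 0, 0], "hand": 0}
    - {"slide": [0.7, -0.52, 0], "delta_rot": [0, 0, 0], "hand": 0}
    - {"slide": [0.7, -0.52, 0], "delta_rot": [0, 0, 0], "hand": 0}
    - {"slide": [0.7, -0.52, 0], "delta_rot": [0, 0, 0], "hand": 0}

```text
time_s: 0.78
eef_pos: [0.3037, -0.3685, 0.2029]
eef_rot: [-0.0, 0.988, 0.155, 0.0]
wrist_force: [0.8, 0.9, -0.6]
opening: 0.001
```

drive_tool:
  deltas:
    - {"slide": [0.7, -0.52, 0], "delta_rot": [0, 0, 0], "hand": 0}
    - {"slide": [0.7, -0.52, 0], "delta_rot": [0, 0, 0], "hand": 0}
    - {"slide": [0.7, -0.52, 0], "delta_rot": [0, 0, 0], "hand": 0}
    - {"slide": [0.7, -0.52, 0], "delta_rot": [0, 0, 0], "hand": 0}
    - {"slide": [0.7, -0.52, 0], "delta_rot": [0, 0, 0], "hand": 0}

```text
time_s: 1.4
eef_pos: [0.4303, -0.1911, 0.203]
eef_rot: [0.0, 0.988, 0.155, -0.0]
wrist_force: [0.2, 0.3, -0.8]
opening: -0.001
```

drive_tool:
  deltas:
    - {"slide": [0.7, -0.52, 0], "delta_rot": [0, 0, 0], "hand": 0}
    - {"slide": [0.7, -0.52, 0], "delta_rot": [0, 0, 0], "hand": 0}
    - {"slide": [0.7, -0.52, 0], "delta_rot": [0, 0, 0], "hand": 0}
    - {"slide": [0.7, -0.52, 0], "delta_rot": [0, 0, 0], "hand": 0}
    - {"slide": [0.7, -0.52, 0], "delta_rot": [0, 0, 0], "hand": 0}

```text
time_s: 2.02
eef_pos: [0.557, -0.0137, 0.2028]
eef_rot: [-0.0, 0.988, 0.155, -0.0]
wrist_force: [0.4, -1.0, -0.0]
opening: 0.003
```

drive_tool:
  deltas:
    - {"slide": [0, 0.05, 0.5], "delta_rot": [0, 0, 0], "hand": 0}
    - {"slide": [0, 0, 0.5], "delta_rot": [0, 0, 0], "hand": 0}
    - {"slide": [0, 0, 0.5], "delta_rot": [0, 0, 0], "hand": 0}
    - {"slide": [0, 0, 0.4], "delta_rot": [0, 0, 0], "hand": 0}
    - {"slide": [0, 0, 0.1], "delta_rot": [0, 0, 0], "hand": 0}

```text
time_s: 2.65
eef_pos: [0.5559, -0.0171, 0.1014]
eef_rot: [-0.001, 0.988, 0.155, -0.002]
wrist_force: [0.1, 0.4, 1.3]
opening: 0.001
```

Run:
```python
from bench import ctrl
import cv2
c=ctrl.camera("side")
cv2.imwrite("pics/side1.png",cv2.resize(c["frame"][140:290,130:350],None,fx=3,fy=3)[:,:,::-1])
o=ctrl.get_obs();print(o["time_s"],o["eef_pos"],o["wrist_force"])
```

```text
2.7 [ 0.55623869 -0.01719676  0.10165865] [-0.75603373  0.04838871  0.02103312]
```

View pics/side1.png

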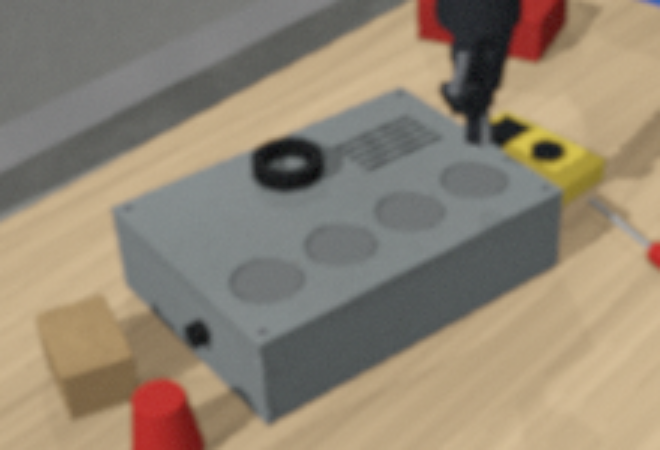

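Run:
```python
from bench import ctrl
import cv2,numpy as np
for n in("side","top"):
    c=ctrl.camera(n); 
    f=cv2.resize(c["frame"],None,fx=6,fy=6,interpolation=cv2.INTER_CUBIC)[:,:,::-1].copy()
    def pr(X):
        p=c["mtx"]@(c["R"]@np.array(X)+np.array(c["t"]).ravel());p=p[:2]/p[2];return p
    p=pr(ctrl.get_obs()["eef_pos"]);q=pr([.5585,-.0165,.088]);print(n,p,q)
    for r,col in((p,(0,0,255)),(q,(0,255,0))):
        cv2.drawMarker(f,tuple(int(x*6+2.5) for x in r),col,cv2.MARKER_CROSS,15,1)
    u,v=(int(x*6) for x in p)
    cv2.imwrite(f"pics/{n}2.png",f[v-250:v+250,u-300:u+300])
```

```text
side [287.78173872 195.5758636 ] [287.06900481 199.86756739]
top [281.80253921 201.63686868] [281.27396613 202.37720134]
```

View pics/side2.png

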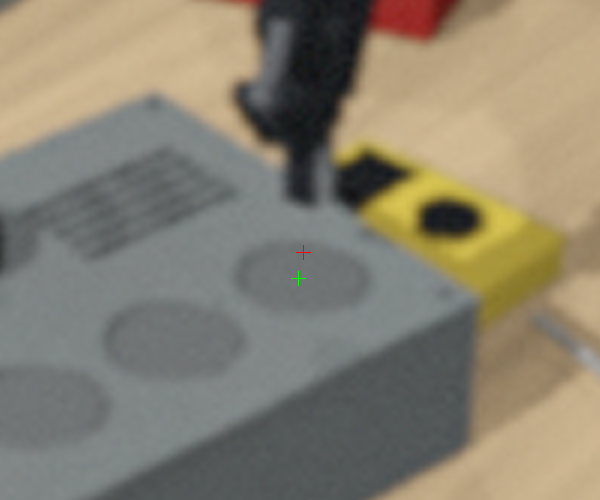

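View pics/top2.png

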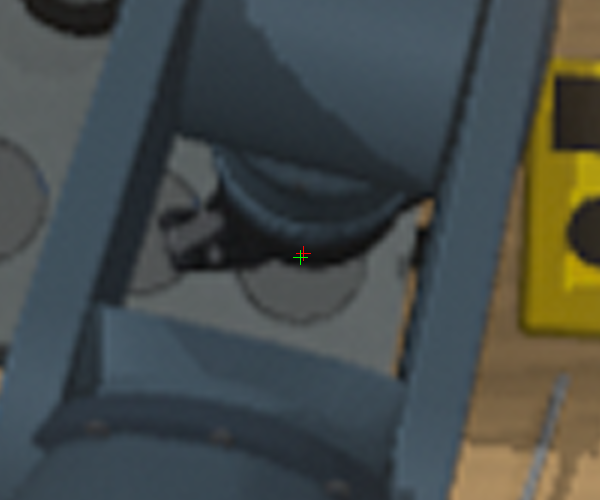

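Run:
```python
from bench import ctrl
import cv2,numpy as np,pickle
d=pickle.load(open("c0.pkl","rb"));c=d["side"]
def pr(c,X):
    p=c["mtx"]@(c["R"]@np.array(X)+np.array(c["t"]).ravel());return p[:2]/p[2]
p0=np.array([ 0.17635392, -0.54681484,  0.2023961 ])
tx=np.array([.952,.306,0]);ty=np.array([.306,-.952,0]);tz=np.array([0,0,-1])
f=cv2.resize(c["frame"],None,fx=6,fy=6,interpolation=cv2.INTER_CUBIC)[:,:,::-1].copy()
for X,col in((p0,(0,0,255)),(p0+.0425*ty-.013*tz,(0,255,0)),(p0-.0425*ty-.013*tz,(0,255,255))):
    r=pr(c,X);print(r);cv2.drawMarker(f,tuple(int(x*6+2.5) for x in r),col,cv2.MARKER_CROSS,15,1)
cv2.imwrite("pics/side0z.png",f[500:1000,2760:3360])
c=ctrl.camera("wrist");cv2.imwrite("pics/wrist2.png",c["frame"][:,:,::-1])
print(c["R"],c["t"],c["mtx"])
print(-c["R"].T@np.array(c["t"]).ravel(), ctrl.get_obs()["eef_pos"])
```

```text
[501.46684138 136.18241545]
[502.67255654 126.24921637]
[502.95264578 138.37616933]
[[ 0.30714474 -0.95166224  0.00104955]
 [-0.90125845 -0.29052262  0.32144956]
 [-0.30560649 -0.09967746 -0.94692612]] [-0.1874587   0.48664479  0.4548987 ] [[325.1922621    0.         279.56268051]
 [  0.         325.1922621  211.82295572]
 [  0.           0.           1.        ]]
[0.63518967 0.0083271  0.27452046] [ 0.55783235 -0.01756343  0.1039397 ]
```

View pics/side0z.png

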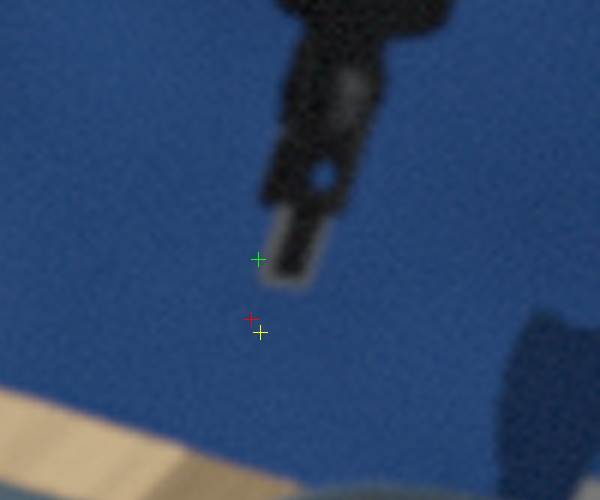

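View pics/wrist2.png

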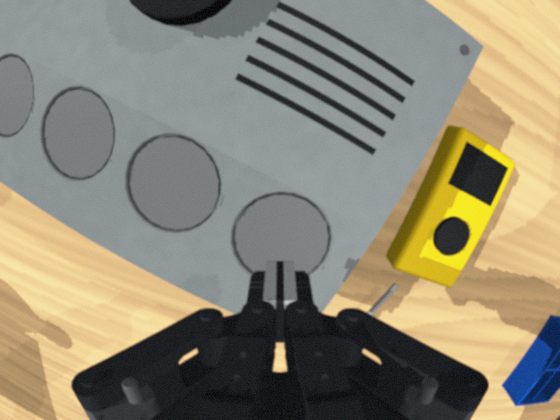

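Run:
```python
from bench import ctrl
import cv2,numpy as np
c=ctrl.camera("wrist");K=c["mtx"];R=c["R"];t=np.array(c["t"]).ravel();f=K[0,0]
def pr(X):
    v=R@X+t;th=np.arctan2(np.hypot(v[0],v[1]),v[2]);ph=np.arctan2(v[1],v[0]);return K[:2,2]+f*th*np.array([np.cos(ph),np.sin(ph)])
def ry(p,z):
    d=np.array(p)-K[:2,2];r=np.hypot(*d);th=r/f;v=np.array([*(d/r*np.sin(th)),np.cos(th)])
    w=R.T@v;o=-R.T@t;return o+w*(z-o[2])/w[2]
p=[]
for i in range(5):
    o=ctrl.get_obs();p.append(o["eef_pos"]);print(o["time_s"],o["eef_pos"],o["wrist_force"])
e=p[-1]
print("tcp px",pr(e))
for dz in(0,.01,.02,.03):print(dz,pr(e+[0,0,dz]))
for q in((281,236),(174,182),(78,133)):print(q,ry(q,.088))
for X in ([.5585,-.0165,.088],[.572,.058,.088],[.586,.1325,.088]):print(pr(np.array(X)))
```

```text
2.9 [ 0.55802184 -0.01759895  0.104185  ] [ 1.23072767 -0.14523787 -0.42270003]
2.9 [ 0.55802184 -0.01759895  0.104185  ] [ 1.23072767 -0.14523787 -0.42270003]
2.9 [ 0.55802184 -0.01759895  0.104185  ] [ 1.23072767 -0.14523787 -0.42270003]
2.9 [ 0.55802184 -0.01759895  0.104185  ] [ 1.23072767 -0.14523787 -0.42270003]
2.9 [ 0.55802184 -0.01759895  0.104185  ] [ 1.23072767 -0.14523787 -0.42270003]
tcp px [280.58895378 250.5256186 ]
0 [280.58895378 250.5256186 ]
0.01 [280.66933969 258.29442383]
0.02 [280.75780753 266.87109655]
0.03 [280.85549397 276.37454297]
(281, 236) [ 0.56033398 -0.01719546  0.088     ]
(174, 182) [0.5737485 0.0558883 0.088    ]
(78, 133) [0.58656188 0.130383   0.088     ]
[279.03851849 238.25225971]
[170.27480008 183.68872209]
[ 75.42938546 133.13546262]
```

The discs agree across all three cameras. The visible fingertips look roughly 15–25 mm higher than the reported TCP, so I won't trust TCP height. I'll find contact by force in small steps.

drive_tool:
  deltas:
    - {"slide": [0, 0, 0.05], "delta_rot": [0, 0, 0], "hand": 0}
    - {"slide": [0, 0, 0.05], "delta_rot": [0, 0, 0], "hand": 0}
    - {"slide": [0, 0, 0.05], "delta_rot": [0, 0, 0], "hand": 0}
    - {"slide": [0, 0, 0.05], "delta_rot": [0, 0, 0], "hand": 0}
    - {"slide": [0, 0, 0], "delta_rot": [0, 0, 0], "hand": 0}

```text
time_s: 3.52
eef_pos: [0.557, -0.0174, 0.0927]
eef_rot: [-0.0, 0.988, 0.155, -0.0]
wrist_force: [-0.2, 0.4, -0.5]
opening: 0.002
```

drive_tool:
  deltas:
    - {"slide": [0, 0, 0.02], "delta_rot": [0, 0, 0], "hand": 0}
    - {"slide": [0, 0, 0.02], "delta_rot": [0, 0, 0], "hand": 0}
    - {"slide": [0, 0, 0], "delta_rot": [0, 0, 0], "hand": 0}
    - {"slide": [0, 0, 0], "delta_rot": [0, 0, 0], "hand": 0}
    - {"slide": [0, 0, 0], "delta_rot": [0, 0, 0], "hand": 0}

```text
time_s: 4.15
eef_pos: [0.5573, -0.0174, 0.0912]
eef_rot: [0.0, 0.988, 0.155, 0.0]
wrist_force: [0.9, 0.3, -0.1]
opening: 0.0
```

drive_tool:
  deltas:
    - {"slide": [0, 0, 0.02], "delta_rot": [0, 0, 0], "hand": 0}
    - {"slide": [0, 0, 0.02], "delta_rot": [0, 0, 0], "hand": 0}
    - {"slide": [0, 0, 0], "delta_rot": [0, 0, 0], "hand": 0}
    - {"slide": [0, 0, 0], "delta_rot": [0, 0, 0], "hand": 0}
    - {"slide": [0, 0, 0], "delta_rot": [0, 0, 0], "hand": 0}

```text
time_s: 4.78
eef_pos: [0.5573, -0.0174, 0.0891]
eef_rot: [0.0, 0.988, 0.155, 0.0]
wrist_force: [0.4, 0.3, -0.5]
opening: -0.003
```

Run:
```python
from bench import ctrl
import cv2
c=ctrl.camera("side")
cv2.imwrite("pics/side3.png",cv2.resize(c["frame"][150:240,230:350],None,fx=6,fy=6,interpolation=cv2.INTER_CUBIC)[:,:,::-1])
c=ctrl.camera("wrist");cv2.imwrite("pics/wrist3.png",c["frame"][:,:,::-1])
```

```text
(no output)
```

View pics/side3.png

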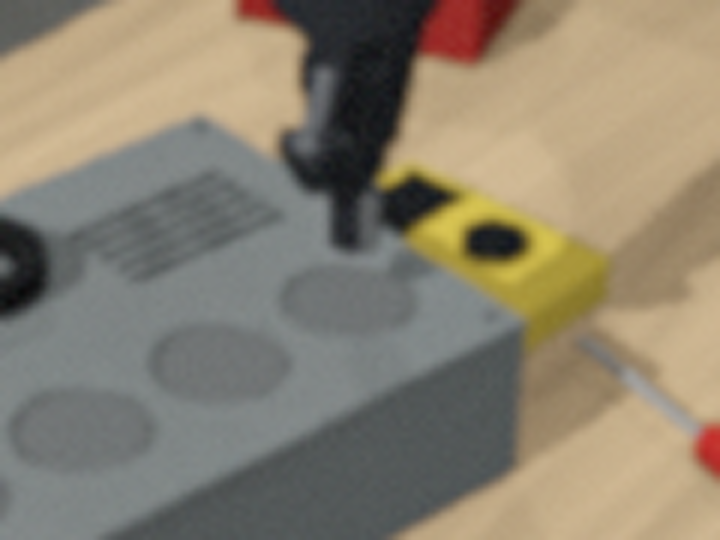

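View pics/wrist3.png

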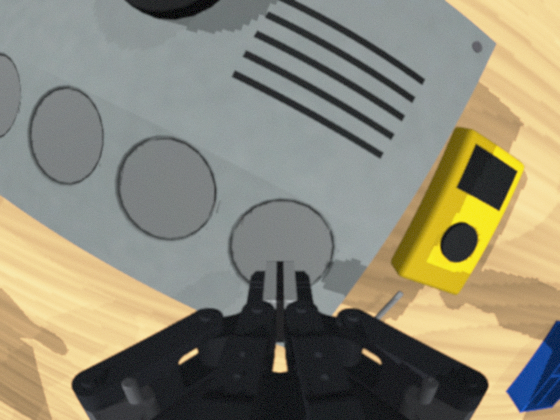

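Side view: the fingertip end is at crop (350,247), still above disc A at (347,300), so the tip is about 20 mm up. I'll continue down.

drive_tool:
  deltas:
    - {"slide": [0, 0, 0.05], "delta_rot": [0, 0, 0], "hand": 0}
    - {"slide": [0, 0, 0.05], "delta_rot": [0, 0, 0], "hand": 0}
    - {"slide": [0, 0, 0.02], "delta_rot": [0, 0, 0], "hand": 0}
    - {"slide": [0, 0, 0], "delta_rot": [0, 0, 0], "hand": 0}
    - {"slide": [0, 0, 0], "delta_rot": [0, 0, 0], "hand": 0}

```text
time_s: 5.5
eef_pos: [0.5573, -0.0175, 0.0831]
eef_rot: [0.0, 0.988, 0.155, 0.0]
wrist_force: [-0.5, 0.0, -0.4]
opening: -0.002
```

Run:
```python
from bench import ctrl
import cv2
print(ctrl.tcp_to_grasp)
c=ctrl.camera("side")
cv2.imwrite("pics/side4.png",cv2.resize(c["frame"][150:240,230:350],None,fx=6,fy=6,interpolation=cv2.INTER_CUBIC)[:,:,::-1])
```

```text
0.0187
```

View pics/side4.png

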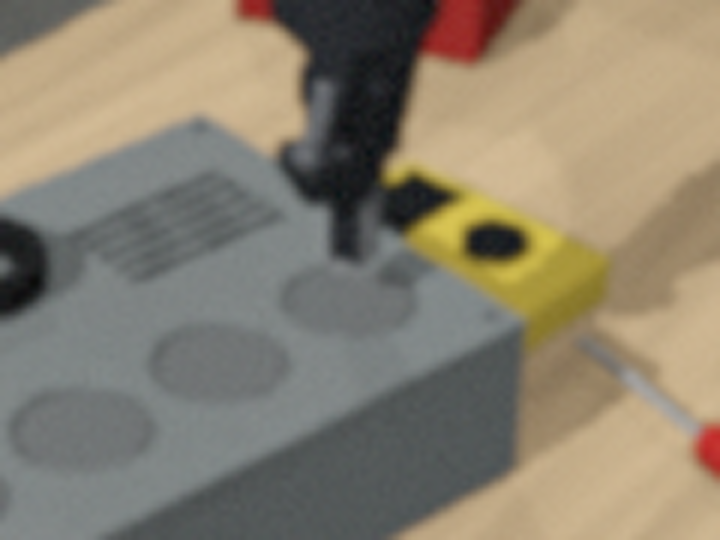

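The tip is now at crop (350,260). 6 mm of travel moved it 13 px, and about 40 px remain to the disc centre, so roughly 15 mm to go.

drive_tool:
  deltas:
    - {"slide": [0, 0, 0.04], "delta_rot": [0, 0, 0], "hand": 0}
    - {"slide": [0, 0, 0.04], "delta_rot": [0, 0, 0], "hand": 0}
    - {"slide": [0, 0, 0.04], "delta_rot": [0, 0, 0], "hand": 0}
    - {"slide": [0, 0, 0], "delta_rot": [0, 0, 0], "hand": 0}
    - {"slide": [0, 0, 0], "delta_rot": [0, 0, 0], "hand": 0}

```text
time_s: 6.18
eef_pos: [0.5572, -0.0174, 0.0771]
eef_rot: [-0.0, 0.988, 0.155, -0.0]
wrist_force: [0.7, 0.3, -0.2]
opening: -0.002
```

drive_tool:
  deltas:
    - {"slide": [0, 0, 0.03], "delta_rot": [0, 0, 0], "hand": 0}
    - {"slide": [0, 0, 0.03], "delta_rot": [0, 0, 0], "hand": 0}
    - {"slide": [0, 0, 0], "delta_rot": [0, 0, 0], "hand": 0}
    - {"slide": [0, 0, 0], "delta_rot": [0, 0, 0], "hand": 0}
    - {"slide": [0, 0, 0], "delta_rot": [0, 0, 0], "hand": 0}

```text
time_s: 6.8
eef_pos: [0.5573, -0.0174, 0.0741]
eef_rot: [-0.0, 0.988, 0.155, 0.0]
wrist_force: [0.2, -0.0, 0.3]
opening: 0.0
```

Run:
```python
from bench import ctrl
import cv2
c=ctrl.camera("side")
cv2.imwrite("pics/side5.png",cv2.resize(c["frame"][150:240,230:350],None,fx=6,fy=6,interpolation=cv2.INTER_CUBIC)[:,:,::-1])
```

```text
(no output)
```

View pics/side5.png

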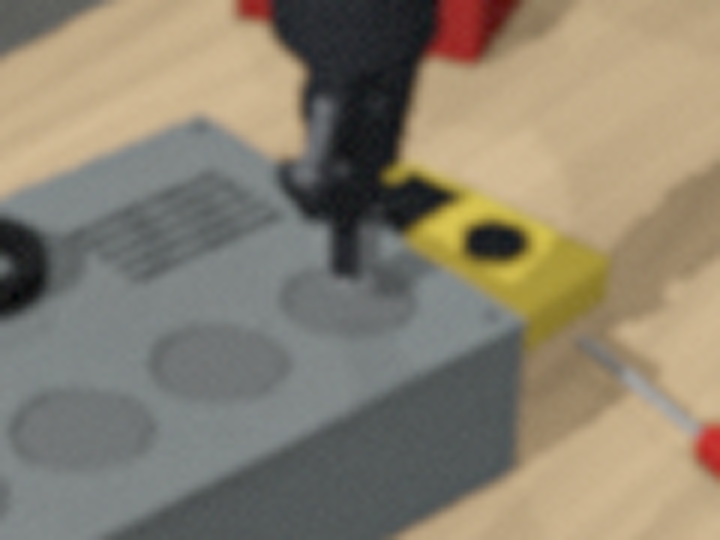

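Still not touching: the tip is at crop (347,277) and its shadow is close, at (385,280). I'll take 2 mm steps.

drive_tool:
  deltas:
    - {"slide": [0, 0, 0.02], "delta_rot": [0, 0, 0], "hand": 0}
    - {"slide": [0, 0, 0.02], "delta_rot": [0, 0, 0], "hand": 0}
    - {"slide": [0, 0, 0], "delta_rot": [0, 0, 0], "hand": 0}
    - {"slide": [0, 0, 0], "delta_rot": [0, 0, 0], "hand": 0}
    - {"slide": [0, 0, 0], "delta_rot": [0, 0, 0], "hand": 0}

```text
time_s: 7.48
eef_pos: [0.5573, -0.0174, 0.0721]
eef_rot: [0.0, 0.988, 0.155, 0.0]
wrist_force: [0.1, 0.3, 0.4]
opening: -0.001
```

drive_tool:
  deltas:
    - {"slide": [0, 0, 0.02], "delta_rot": [0, 0, 0], "hand": 0}
    - {"slide": [0, 0, 0.02], "delta_rot": [0, 0, 0], "hand": 0}
    - {"slide": [0, 0, 0], "delta_rot": [0, 0, 0], "hand": 0}
    - {"slide": [0, 0, 0], "delta_rot": [0, 0, 0], "hand": 0}
    - {"slide": [0, 0, 0], "delta_rot": [0, 0, 0], "hand": 0}

```text
time_s: 8.1
eef_pos: [0.5573, -0.0174, 0.0701]
eef_rot: [0.0, 0.988, 0.155, 0.0]
wrist_force: [-0.1, -0.0, 0.9]
opening: 0.001
```

drive_tool:
  deltas:
    - {"slide": [0, 0, 0.02], "delta_rot": [0, 0, 0], "hand": 0}
    - {"slide": [0, 0, 0.02], "delta_rot": [0, 0, 0], "hand": 0}
    - {"slide": [0, 0, 0], "delta_rot": [0, 0, 0], "hand": 0}
    - {"slide": [0, 0, 0], "delta_rot": [0, 0, 0], "hand": 0}
    - {"slide": [0, 0, 0], "delta_rot": [0, 0, 0], "hand": 0}

```text
time_s: 8.72
eef_pos: [0.5573, -0.0174, 0.0681]
eef_rot: [-0.0, 0.988, 0.155, 0.0]
wrist_force: [0.3, 0.1, 0.1]
opening: -0.002
```

Run:
```python
from bench import ctrl
import cv2,numpy as np
c=ctrl.camera("side")
cv2.imwrite("pics/side6.png",np.hstack([cv2.resize(x["frame"][a:a+130,b:b+130],None,fx=3,fy=3,interpolation=cv2.INTER_CUBIC) for x,a,b in((c,130,220),(ctrl.camera("wrist"),190,215))])[:,:,::-1])
```

```text
(no output)
```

View pics/side6.png

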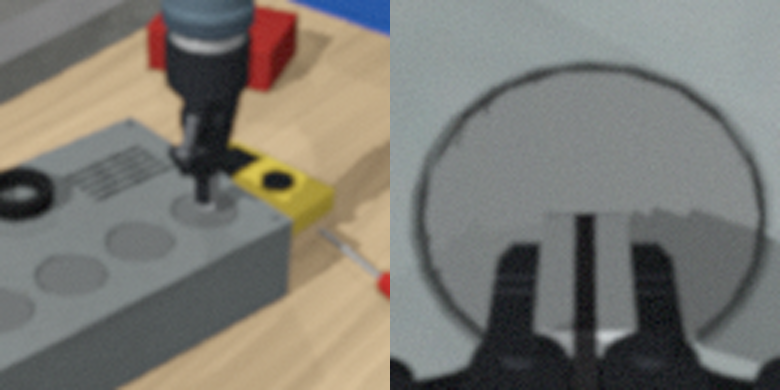

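The wrist view shows the tip's front edge near the disc centre, so the tip sits slightly on the robot's side of it. I'll shift 4 mm along tool +x and continue.

drive_tool:
  deltas:
    - {"slide": [0.08, 0, 0], "delta_rot": [0, 0, 0], "hand": 0}
    - {"slide": [0, 0, 0.02], "delta_rot": [0, 0, 0], "hand": 0}
    - {"slide": [0, 0, 0.02], "delta_rot": [0, 0, 0], "hand": 0}
    - {"slide": [0, 0, 0], "delta_rot": [0, 0, 0], "hand": 0}
    - {"slide": [0, 0, 0], "delta_rot": [0, 0, 0], "hand": 0}

```text
time_s: 9.45
eef_pos: [0.561, -0.0162, 0.0661]
eef_rot: [-0.0, 0.988, 0.155, -0.0]
wrist_force: [-1.6, 0.1, 0.4]
opening: 0.003
```

drive_tool:
  deltas:
    - {"slide": [0, 0, 0.02], "delta_rot": [0, 0, 0], "hand": 0}
    - {"slide": [0, 0, 0.02], "delta_rot": [0, 0, 0], "hand": 0}
    - {"slide": [0, 0, 0], "delta_rot": [0, 0, 0], "hand": 0}
    - {"slide": [0, 0, 0], "delta_rot": [0, 0, 0], "hand": 0}
    - {"slide": [0, 0, 0], "delta_rot": [0, 0, 0], "hand": 0}

```text
time_s: 10.07
eef_pos: [0.5611, -0.0162, 0.0641]
eef_rot: [0.0, 0.988, 0.155, 0.0]
wrist_force: [0.1, 0.0, -0.2]
opening: -0.003
```

Run:
```python
from bench import ctrl
import cv2,numpy as np
c=ctrl.camera("side")
cv2.imwrite("pics/side7.png",np.hstack([cv2.resize(x["frame"][a:a+130,b:b+130],None,fx=3,fy=3,interpolation=cv2.INTER_CUBIC) for x,a,b in((c,130,220),(ctrl.camera("wrist"),190,215))])[:,:,::-1])
```

```text
(no output)
```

View pics/side7.png

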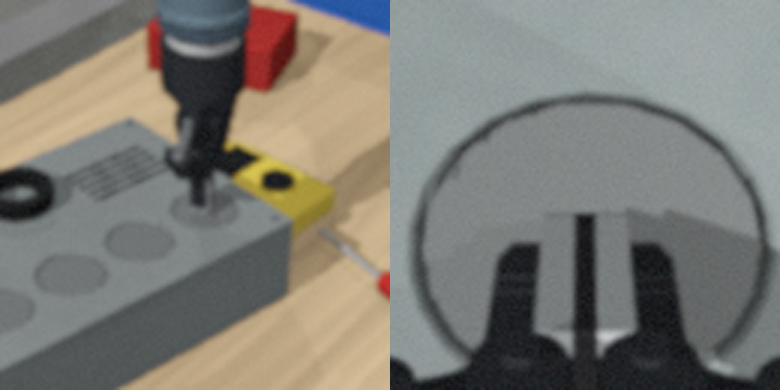

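drive_tool:
  deltas:
    - {"slide": [0, 0, 0.02], "delta_rot": [0, 0, 0], "hand": 0}
    - {"slide": [0, 0, 0.02], "delta_rot": [0, 0, 0], "hand": 0}
    - {"slide": [0, 0, 0], "delta_rot": [0, 0, 0], "hand": 0}
    - {"slide": [0, 0, 0], "delta_rot": [0, 0, 0], "hand": 0}
    - {"slide": [0, 0, 0], "delta_rot": [0, 0, 0], "hand": 0}

```text
time_s: 10.8
eef_pos: [0.5611, -0.0162, 0.0621]
eef_rot: [-0.0, 0.988, 0.155, 0.0]
wrist_force: [1.1, 0.1, -0.3]
opening: -0.001
```

drive_tool:
  deltas:
    - {"slide": [0, 0, 0.02], "delta_rot": [0, 0, 0], "hand": 0}
    - {"slide": [0, 0, 0.02], "delta_rot": [0, 0, 0], "hand": 0}
    - {"slide": [0, 0, 0], "delta_rot": [0, 0, 0], "hand": 0}
    - {"slide": [0, 0, 0], "delta_rot": [0, 0, 0], "hand": 0}
    - {"slide": [0, 0, 0], "delta_rot": [0, 0, 0], "hand": 0}

```text
time_s: 11.42
eef_pos: [0.561, -0.0162, 0.0601]
eef_rot: [0.0, 0.988, 0.155, -0.0]
wrist_force: [0.0, 1.1, 0.5]
opening: 0.003
```

Run:
```python
from bench import ctrl
import cv2,numpy as np
c=ctrl.camera("side")
cv2.imwrite("pics/side8.png",np.hstack([cv2.resize(x["frame"][a:a+100,b:b+100],None,fx=4,fy=4,interpolation=cv2.INTER_CUBIC) for x,a,b in((c,130,235),(ctrl.camera("wrist"),210,230))])[:,:,::-1])
```

```text
(no output)
```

View pics/side8.png

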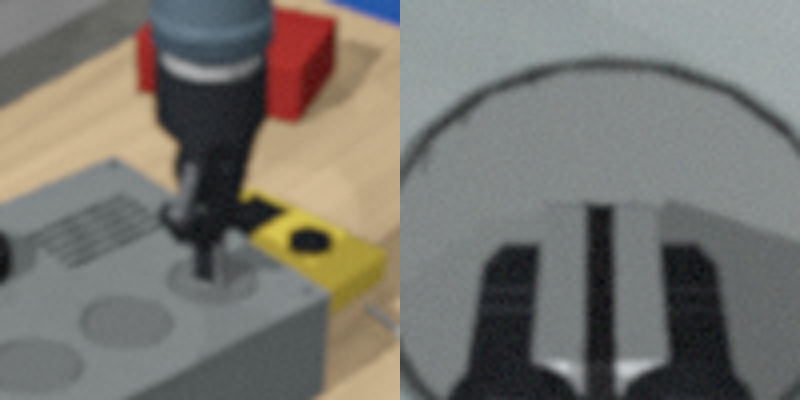

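The shadow now meets the fingertip at wrist crop (663,203), so contact is imminent.

drive_tool:
  deltas:
    - {"slide": [0, 0, 0.015], "delta_rot": [0, 0, 0], "hand": 0}
    - {"slide": [0, 0, 0.015], "delta_rot": [0, 0, 0], "hand": 0}
    - {"slide": [0, 0, 0], "delta_rot": [0, 0, 0], "hand": 0}
    - {"slide": [0, 0, 0], "delta_rot": [0, 0, 0], "hand": 0}
    - {"slide": [0, 0, 0], "delta_rot": [0, 0, 0], "hand": 0}

```text
time_s: 12.15
eef_pos: [0.5611, -0.0162, 0.0598]
eef_rot: [0.0, 0.988, 0.155, 0.0]
wrist_force: [-4.3, 1.3, 9.8]
opening: 0.0
```

drive_tool:
  deltas:
    - {"slide": [0, 0, 0.015], "delta_rot": [0, 0, 0], "hand": 0}
    - {"slide": [0, 0, 0.015], "delta_rot": [0, 0, 0], "hand": 0}
    - {"slide": [0, 0, 0], "delta_rot": [0, 0, 0], "hand": 0}
    - {"slide": [0, 0, 0], "delta_rot": [0, 0, 0], "hand": 0}
    - {"slide": [0, 0, 0], "delta_rot": [0, 0, 0], "hand": 0}

```text
time_s: 12.78
eef_pos: [0.5612, -0.0163, 0.0598]
eef_rot: [0.0, 0.988, 0.155, -0.0]
wrist_force: [-9.7, 0.9, 21.0]
opening: -0.002
```

Contact came at TCP reading 0.0598, giving 10 N and then 21 N with no travel. Disc A is therefore rigid, and disc level is 0.060 in TCP readings. I'll move to B.

drive_tool:
  deltas:
    - {"slide": [0, 0, -0.28], "delta_rot": [0, 0, 0], "hand": 0}
    - {"slide": [0.36, -0.67, 0], "delta_rot": [0, 0, 0], "hand": 0}
    - {"slide": [0.36, -0.67, 0], "delta_rot": [0, 0, 0], "hand": 0}
    - {"slide": [0, 0, 0], "delta_rot": [0, 0, 0], "hand": 0}
    - {"slide": [0, 0, 0.06], "delta_rot": [0, 0, 0], "hand": 0}

```text
time_s: 13.4
eef_pos: [0.5749, 0.0583, 0.0682]
eef_rot: [0.0, 0.988, 0.156, 0.0]
wrist_force: [0.5, -0.2, -0.0]
opening: -0.003
```

Run:
```python
from bench import ctrl
import cv2,numpy as np
c=ctrl.camera("side")
cv2.imwrite("pics/side9.png",np.hstack([cv2.resize(x["frame"][a:a+130,b:b+130],None,fx=3,fy=3,interpolation=cv2.INTER_CUBIC) for x,a,b in((c,130,210),(ctrl.camera("wrist"),200,215))])[:,:,::-1])
print(ctrl.get_obs()["eef_pos"],ctrl.get_obs()["wrist_force"])
```

```text
[0.57430266 0.05774682 0.06757833] [-0.52417231 -0.52365328  0.48256884]
```

View pics/side9.png

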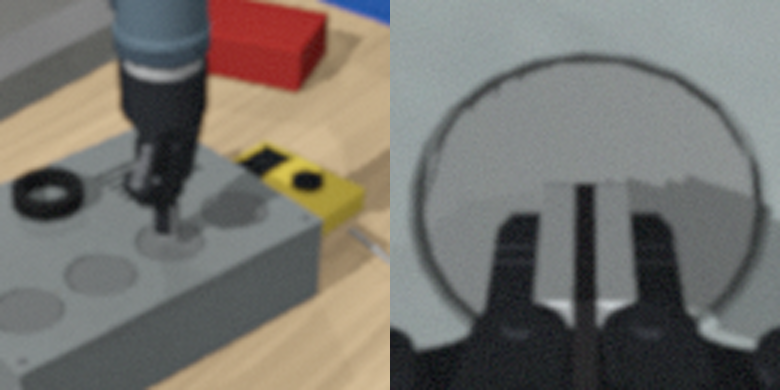

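The tip is above disc B and centred. Next, a gentle press.

drive_tool:
  deltas:
    - {"slide": [0, 0, 0.05], "delta_rot": [0, 0, 0], "hand": 0}
    - {"slide": [0, 0, 0.05], "delta_rot": [0, 0, 0], "hand": 0}
    - {"slide": [0, 0, 0.02], "delta_rot": [0, 0, 0], "hand": 0}
    - {"slide": [0, 0, 0], "delta_rot": [0, 0, 0], "hand": 0}
    - {"slide": [0, 0, 0], "delta_rot": [0, 0, 0], "hand": 0}

```text
time_s: 14.12
eef_pos: [0.5748, 0.0586, 0.0621]
eef_rot: [0.0, 0.988, 0.155, 0.0]
wrist_force: [0.7, 0.5, 0.4]
opening: 0.002
```

drive_tool:
  deltas:
    - {"slide": [0, 0, 0.03], "delta_rot": [0, 0, 0], "hand": 0}
    - {"slide": [0, 0, 0.03], "delta_rot": [0, 0, 0], "hand": 0}
    - {"slide": [0, 0, 0], "delta_rot": [0, 0, 0], "hand": 0}
    - {"slide": [0, 0, 0], "delta_rot": [0, 0, 0], "hand": 0}
    - {"slide": [0, 0, 0], "delta_rot": [0, 0, 0], "hand": 0}

```text
time_s: 14.75
eef_pos: [0.5749, 0.0587, 0.0592]
eef_rot: [0.0, 0.988, 0.155, 0.0]
wrist_force: [0.5, -0.1, 1.9]
opening: -0.001
```

Reading 0.0592 with only 1.9 N, which may be the catch giving. I'll go 2 mm more.

drive_tool:
  deltas:
    - {"slide": [0, 0, 0.02], "delta_rot": [0, 0, 0], "hand": 0}
    - {"slide": [0, 0, 0.02], "delta_rot": [0, 0, 0], "hand": 0}
    - {"slide": [0, 0, 0], "delta_rot": [0, 0, 0], "hand": 0}
    - {"slide": [0, 0, 0], "delta_rot": [0, 0, 0], "hand": 0}
    - {"slide": [0, 0, 0], "delta_rot": [0, 0, 0], "hand": 0}

```text
time_s: 15.38
eef_pos: [0.5749, 0.0586, 0.0572]
eef_rot: [0.0, 0.988, 0.155, 0.0]
wrist_force: [-0.2, 0.5, 3.1]
opening: -0.001
```

B gives: 2.7 mm in at 3 N. I'll press to about 7.5 mm, short of the 9 mm end stop.

drive_tool:
  deltas:
    - {"slide": [0, 0, 0.03], "delta_rot": [0, 0, 0], "hand": 0}
    - {"slide": [0, 0, 0.03], "delta_rot": [0, 0, 0], "hand": 0}
    - {"slide": [0, 0, 0.03], "delta_rot": [0, 0, 0], "hand": 0}
    - {"slide": [0, 0, 0], "delta_rot": [0, 0, 0], "hand": 0}
    - {"slide": [0, 0, 0], "delta_rot": [0, 0, 0], "hand": 0}

```text
time_s: 16.0
eef_pos: [0.5748, 0.0587, 0.0526]
eef_rot: [-0.0, 0.988, 0.155, 0.0]
wrist_force: [-0.4, 1.2, 3.8]
opening: -0.005
```

drive_tool:
  deltas:
    - {"slide": [0, 0, 0.01], "delta_rot": [0, 0, 0], "hand": 0}
    - {"slide": [0, 0, 0], "delta_rot": [0, 0, 0], "hand": 0}
    - {"slide": [0, 0, 0], "delta_rot": [0, 0, 0], "hand": 0}
    - {"slide": [0, 0, 0], "delta_rot": [0, 0, 0], "hand": 0}
    - {"slide": [0, 0, 0], "delta_rot": [0, 0, 0], "hand": 0}

```text
time_s: 16.62
eef_pos: [0.5749, 0.0586, 0.0522]
eef_rot: [0.0, 0.988, 0.155, 0.0]
wrist_force: [1.7, 1.5, 4.1]
opening: 0.001
```

Run:
```python
from bench import ctrl
import cv2,numpy as np
cv2.imwrite("pics/s10.png",np.hstack([cv2.resize(x["frame"][a:a+150,b:b+190],None,fx=2,fy=2,interpolation=cv2.INTER_CUBIC) for x,a,b in((ctrl.camera("side"),130,150),(ctrl.camera("top"),90,150))])[:,:,::-1])
```

```text
(no output)
```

View pics/s10.png

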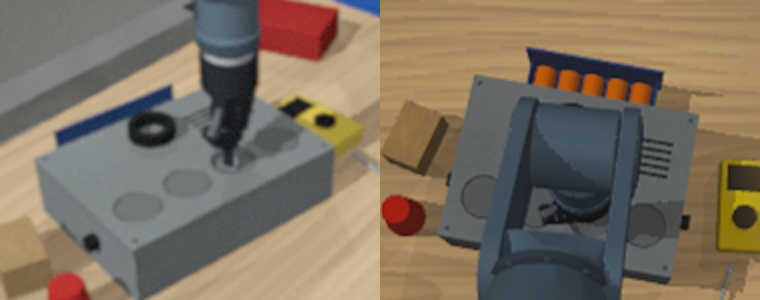

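The blue tray is out: its panel shows along the far edge in both views, top crop (530–660, 50–100), with the batteries visible. I'll lift straight up and back off.

drive_tool:
  deltas:
    - {"slide": [0, 0, -0.2], "delta_rot": [0, 0, 0], "hand": 0}
    - {"slide": [0, 0, -0.6], "delta_rot": [0, 0, 0], "hand": 0}
    - {"slide": [0, 0, -0.8], "delta_rot": [0, 0, 0], "hand": 0}
    - {"slide": [0, 0, -0.8], "delta_rot": [0, 0, 0], "hand": 0}
    - {"slide": [0, 0, -0.8], "delta_rot": [0, 0, 0], "hand": 0}

```text
time_s: 17.35
eef_pos: [0.5738, 0.0585, 0.2131]
eef_rot: [-0.0, 0.988, 0.155, -0.001]
wrist_force: [0.1, -1.1, 0.3]
opening: 0.001
```

drive_tool:
  deltas:
    - {"slide": [-0.7, 0.52, 0], "delta_rot": [0, 0, 0], "hand": 0}
    - {"slide": [-0.7, 0.52, 0], "delta_rot": [0, 0, 0], "hand": 0}
    - {"slide": [-0.7, 0.52, 0], "delta_rot": [0, 0, 0], "hand": 0}
    - {"slide": [-0.7, 0.52, 0], "delta_rot": [0, 0, 0], "hand": 0}
    - {"slide": [-0.7, 0.52, 0], "delta_rot": [0, 0, 0], "hand": 0}

```text
time_s: 17.98
eef_pos: [0.4464, -0.1196, 0.212]
eef_rot: [-0.0, 0.988, 0.155, -0.001]
wrist_force: [1.3, -1.1, 0.5]
opening: -0.002
```

drive_tool:
  deltas:
    - {"slide": [-0.7, 0.52, 0], "delta_rot": [0, 0, 0], "hand": 0}
    - {"slide": [-0.7, 0.52, 0], "delta_rot": [0, 0, 0], "hand": 0}
    - {"slide": [-0.7, 0.52, 0], "delta_rot": [0, 0, 0], "hand": 0}
    - {"slide": [0, 0, 0], "delta_rot": [0, 0, 0], "hand": 0}
    - {"slide": [0, 0, 0], "delta_rot": [0, 0, 0], "hand": 0}

```text
time_s: 18.6
eef_pos: [0.3718, -0.2248, 0.2119]
eef_rot: [-0.0, 0.988, 0.155, -0.0]
wrist_force: [0.2, -0.3, 0.7]
opening: 0.003
```

Run:
```python
from bench import ctrl
import cv2,numpy as np
cv2.imwrite("pics/s11.png",np.hstack([cv2.resize(x["frame"][a:a+200,b:b+200],None,fx=2,fy=2,interpolation=cv2.INTER_CUBIC) for x,a,b in((ctrl.camera("side"),130,140),(ctrl.camera("top"),90,150))])[:,:,::-1])
print(ctrl.get_obs()["wrist_force"])
```

```text
[0.20059758 0.13927603 0.49014032]
```

View pics/s11.png

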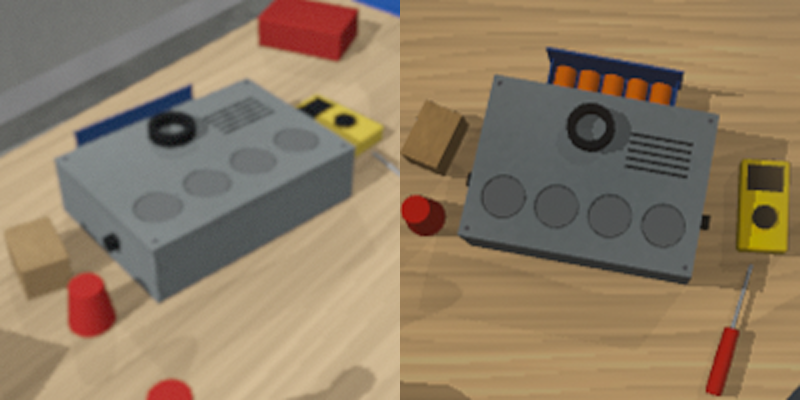

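The tray is out, all four discs look level, the tape and other things are where they were, and the arm is clear. I'm handing in.

```bash
python3 -c "
from bench import ctrl
print(ctrl.hand_in())"
```

```text
the job is handed in; nothing more can be done
None
```

The blue battery tray is out, and I handed the job in at about 19 s on the robot's clock.

- **Finding the catch:** I felt the discs starting from the -y end. The disc at -114 mm was rigid. The disc at -38 mm gave way at about 2 N, so I didn't feel the other two.
- **Pressing it:** I pressed that disc in about 7.7 mm, with roughly 4 N at the end, and the tray sprang out. I then lifted straight up and moved the arm clear.
- **Last checks:** In the side and top views the tray is out and all four discs look level. The tape, cap, carton, meter and driver look unmoved. The wrist force is back to noise, under 1 N. I judged by eye that the catch had come back up; I didn't measure it.
- **Height disagreement:** The shut fingertips stood about 28 mm above the reported TCP. I found the surface by force and camera instead of trusting the TCP height.
- **Pressed harder than intended:** I sent two downward steps together on the rigid disc, so its force reached about 21 N vertically, with about 10 N sideways. That is more than a light feel needed, but it's under the 40 N and 120 N limits.

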